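# Unlock the indexing head and hold its plunger out

## Task

I want to turn the index plate of the indexing head by hand: lift the U-shaped keeper plate up out of its slot and put it in the white tray, then take hold of the plunger just behind its knob, pull it fully back against its stop and hold it there, with its nose clear of the hole in the plate. Finish while still holding the plunger back; do not let it go. Leave the ring dish, brass weight and ring blank where they are.

Things in the scene. Friction and masses are not known exactly. Their poses are not given: they have to be found in the camera images.
- index_head: Grey indexing head fixed to the bench. Origin on the bench below the middle of the keeper slot; +x runs from plunger to index plate, so the plunger is pulled along -x (level, roughly towards the robot). Plunger axis along x at y = 0, 105 mm up. Housing x -18 to 44, y -25 to 25 mm, top at 124 mm. Index plate: 100 mm disc at x 64 to 76 mm, top at 117 mm. Nothing of it lies beneath the knob.
- keeper_center (a point): Centre (half-way up) of the keeper: loose upright steel plate, 80 g, 10 mm thick (x), 34 wide (y), 82 tall (z up, feet down), in the slot of the head astride the plunger, axes parallel to the head's, midway over its origin. It locks the plunger; lift it straight up 40 mm or more to free it. In the tray it may stand or lie.
- keeper_tab (a point): A point in the middle of the keeper's tab, 24 mm above the keeper's centre. The tab is the upper 44 mm of the keeper, 22 mm wide (y), 10 mm thick (x); it stands free above the housing and reaches 17 mm above and 27 mm below this point. The keeper's feet are 65 mm below this point.
- plunger_neck (a point): Middle of the plunger's free neck: level steel stem, 18 mm diameter, free for 17 mm to each side of this point when home, 37 mm from the keeper's centre line towards -x of the head; axes parallel to the head's. The black mushroom knob, 32 mm diameter, 18 mm long, begins 15 mm away at -x. Take the neck across (along y) from above, fingers against the flat back face of the knob. Moves with the plunger.
- plunger (a joint): How far the plunger is pulled back, in m: 0 is home with its nose in the plate's top hole, 0.025 is fully back against its stop. The nose leaves the plate at about 0.010. A spring pulls it home with 4 N at 0 rising to 8 N at 0.025; let go, it snaps back. A mere pinch on the round stem creeps under this pull, so the fingers should bear against the back face of the knob.
- tray: Shallow white tray, loose, 300 g, 105 mm (x) by 160 mm (y), floor 2 mm thick, rim 16 mm high and 2 mm thick. Origin: centre of its underside, z up.
- ring_dish: Low round wooden dish with small rings, 113 mm across, 19 mm high; a bystander, which may stand in either of two places with the tray in the other. Origin: centre of its underside.
- brass_weight: Turned brass weight, 35 mm across, 44 mm high, on the bench beside the indexing head; a bystander. Origin: centre of its underside.
- ring_blank: Small upright tube, 14 mm across, 22 mm high, on the bench on the other side of the head; a bystander. Origin: centre of its underside.

How it is judged:
On the way, in this order (a step that is already met when the one before it is completed fails the run):
1. the keeper is out of the head and lies or stands in the white tray, released (x of keeper_center in the frame of tray between -0.055 and 0.055 m and y of keeper_center in the frame of tray between -0.083 and 0.083 m and z of keeper_center in the frame of tray between 0 and 0.06 m and contact force between keeper and the fingers below 0.1 N and linear speed of keeper below 0.03 m/s and height (world z) of tray below 0.01 m), for 0.2 s.
2. the plunger is pulled fully back by the fingers (value of joint plunger above 0.022 m and contact force between the fingers and plunger above 2 N), for 0.2 s.
At the end, for the whole second after the job is handed in: The plunger is held by the fingers at least 22 mm back of its 25 mm travel (2 N or more of contact), and the keeper rests, released, in the white tray on the bench (its centre over the tray and less than 60 mm above the tray's underside) (all of step 1 and all of step 2); the arm keeps its last pose, push and grip.
It fails at once if the ring dish is moved by more than 30 mm (distance of ring_dish from where it was at the start of the episode above 0.03 m).
It fails at once if the brass weight is moved by more than 30 mm (distance of brass_weight from where it was at the start of the episode above 0.03 m).
It fails at once if the ring blank is moved by more than 30 mm (distance of ring_blank from where it was at the start of the episode above 0.03 m).
It also fails if it takes over 58 s, if anything falls off the work surface, if the arm or the gripper's body presses on something with over 40 N, if the wrist force passes 120 N, or if a joint passes its speed limit or range.

## Robot

A 6-joint arm with a two-finger parallel gripper is mounted at the origin on a cart in front of the work surface, level with it; the furniture and walls round the work are solid. World frame = base frame: x ahead of the robot, y to its left, z up, the work surface at z = 0. Lengths are in m, angles in rad, forces in N, time in s.
With the tool pointing down it reaches from about 0.3 to 0.775 m from the base axis. Payload 14.6 kg.
Tool frame: the origin (TCP) lies between the finger pads; the fingertips stand 22 mm ahead of it and the grasp point (between the pads) lies 3 mm ahead of it (ctrl.tip_reach is the distance from the TCP to the fingertips, in m); z points along the fingers, y is the direction in which the jaws open and shut (so a half turn about z gives the same grasp; the last joint's range is limited). The gripper opens to 94 mm and grips with 3 to 60 N. Pads are 16 mm wide; open, the fingers measure 119 mm over their backs; the gripper's body (75 mm by 177 mm) begins 78 mm behind the grasp point.
Start: joints at [1.089, 0.3, 1.521, -0, 1.321, -0.067], TCP at [0.222, 0.503, 0.227] pointing down, gripper open.
Joint ranges: [-3.03, 3.03], [-0.79, 2.21], [0.23, 2.52], [-1.04, 4.18], [0, 3.07], [-2.55, 2.55]. Speed limits (rad/s): [2.22, 2.22, 2.57, 3.14, 3.14, 3.14].

## Interface

Orientations are given as [roll, pitch, yaw] about the fixed x, y, z axes, in that order (R = Rz(yaw) Ry(pitch) Rx(roll)).
In Python, from station import ctrl gives the robot as it stands. The module is installed in compiled form; this text tells all that it offers.
- The arm moves only by the shell command python3 -m creep 'ROWS' [OPENING] [FORCE]. ROWS is a JSON object of lists of equal length, an entry for each row: "xyz": the shift along the tool's x, y, z in mm, a list of three; "spin": the turn about the tool's z in rad. In form: {"xyz": [[tx, ty, tz], ...], "spin": [spin, ...]}. A call has 1 to 5 rows; each row shifts and turns the commanded pose from where the row before left it, along the tool's axes as they then stand; what a row does not reach is not made up. A row lasts 1/8 s, in which the tool goes at most 62.5 mm and 10.7 degrees, less where a joint would pass 70% of its speed; a pose out of reach is approached as far as the arm can. A call with a gripper value outside its range is refused whole. OPENING is the finger opening in mm, from 0 to 94, set as the call begins (- or left out, the last holds). The fingers move at their own pace and stop on an object; FORCE is the grip in N (left out, the last holds). Time passes only in rows, so rows that do not move let the fingers close. It gives the time, the measured TCP pose, the force and the opening at its end, in the units of the state.
- ctrl.get_obs(): the state, without advancing time (a new reading comes with each control period).
- ctrl.camera(name): name is "scene" or "top"; returns the picture (384x512x3 uint8, red, green, blue); there is no depth.
- ctrl.camera_model(name): a dict with "fx", "fy", "cx", "cy" (pixels), "k1" (the pictures are not rectified: a ray, as slopes to the right and down, at radius r is drawn at 1 + k1 r^2 times it, then the intrinsics apply), "R" (3x3) and "t" (3): a world point X has camera coordinates R X + t. Camera axes: x right, y down, z forward; pixel columns grow to the right and rows downward; lengths in m; the calibration is good to about 2 mm. A picture is of the moment at which its call begins. camera_model takes no time and is no camera call.
- ctrl.hand_in(): hands the job in, once; it reports no verdict.
The state is a dict: "time_s": time; "qpos": joint angles; "joint_vel": joint speeds; "tau": joint torques, N m; "ee_pos": TCP position; "eef_rot": TCP orientation; "force": force on the tool from outside, world axes, zero at the start; "moment": the same for the moment, N m; "grip_width": finger opening in m.
Only numpy, scipy, OpenCV 4.12 (cv2) and the standard library are available. Lean on these libraries where they do the work, as an engineer would, in place of code of your own. Each camera call takes 0.05 s, during which the arm holds its last target.

## Working session

There is one attempt and no reset: what is moved stays moved. The work goes in short steps, Python scripts to look and compute and a shell command to move; the robot and the scene stay as the last step left them, time stands still between calls to the robot, and variables do not carry over. Pictures are saved under pics/ and viewed, and the job is handed in when it is done.

```bash
mkdir -p pics; python3 - <<'E'
from station import ctrl
import cv2
o=ctrl.get_obs(); print(o)
for n in("scene","top"):
    cv2.imwrite(f"pics/{n}0.png",cv2.cvtColor(ctrl.camera(n),cv2.COLOR_RGB2BGR)); print(n,ctrl.camera_model(n))
E
```

```text
{'time_s': 0.0, 'qpos': array([ 1.08941622e+00,  3.00469255e-01,  1.52160235e+00,  4.17041420e-06,
        1.32070363e+00, -6.66234845e-02]), 'joint_vel': array([ 4.89223752e-04, -1.16295661e-05, -3.74351040e-04, -1.67954300e-03,
        9.11513698e-04, -2.03594614e-04]), 'tau': array([ 1.91953179e-03, -5.31814027e+01, -3.52734232e+01,  7.09295855e-02,
        2.43754615e-02, -9.26822872e-05]), 'ee_pos': array([0.22153091, 0.5031425 , 0.22687833]), 'eef_rot': array([-3.14041296e+00, -8.27599031e-05,  2.72683495e+00]), 'force': array([ 0.19312099, -0.02606197, -0.36504883]), 'moment': array([-0.00627682,  0.05348204, -0.01121006]), 'grip_width': 0.09441650273634232}
scene {'fx': 494.6172227706104, 'fy': 494.6172227706104, 'cx': 258.83646953138367, 'cy': 190.1665431086591, 'k1': -0.16759143658795708, 'R': array([[ 0.75200388, -0.6590375 ,  0.01263839],
       [-0.46257078, -0.54128824, -0.70216473],
       [ 0.4695939 ,  0.52218446, -0.71190235]]), 't': array([-0.38809077,  0.37460503,  1.27461996])}
top {'fx': 450.37581873551613, 'fy': 450.37581873551613, 'cx': 251.53923560263723, 'cy': 198.0696809159589, 'k1': -0.020721176467042406, 'R': array([[-0.01673908, -0.99978295, -0.01240363],
       [-0.99643087,  0.01770691, -0.08253482],
       [ 0.08273653,  0.0109778 , -0.99651099]]), 't': array([0.07045435, 0.58351502, 1.41035928])}
```

View pics/scene0.png

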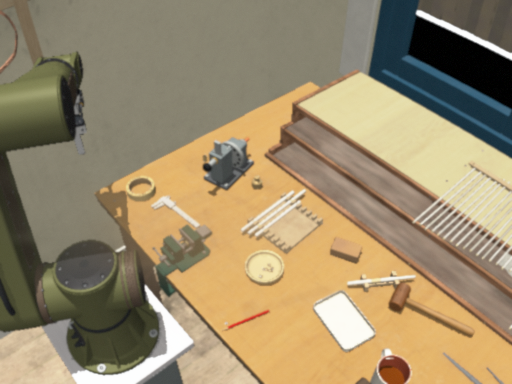

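View pics/top0.png

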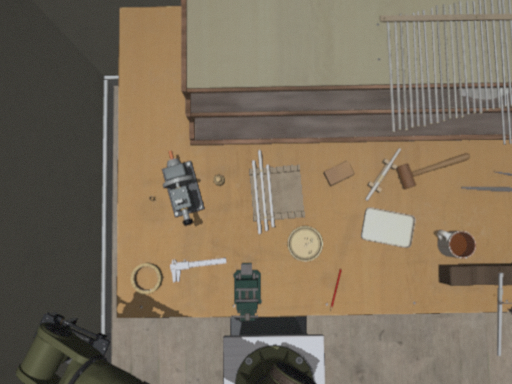

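The head is at about (182,188) in the top view with its knob at (187,221). The tray is at (388,227), the dish at (305,243), the weight at (219,180) and the blank at (152,198). I'll zoom in.

```bash
python3 - <<'E'
import cv2
a=cv2.imread("pics/top0.png")[145:233,140:240]; cv2.imwrite("pics/z1.png",cv2.resize(a,None,fx=6.5,fy=6.5,interpolation=cv2.INTER_CUBIC))
a=cv2.imread("pics/scene0.png")[130:195,190:275]; cv2.imwrite("pics/z2.png",cv2.resize(a,None,fx=9,fy=9,interpolation=cv2.INTER_CUBIC))
E
```

```text
(no output)
```

View pics/z1.png

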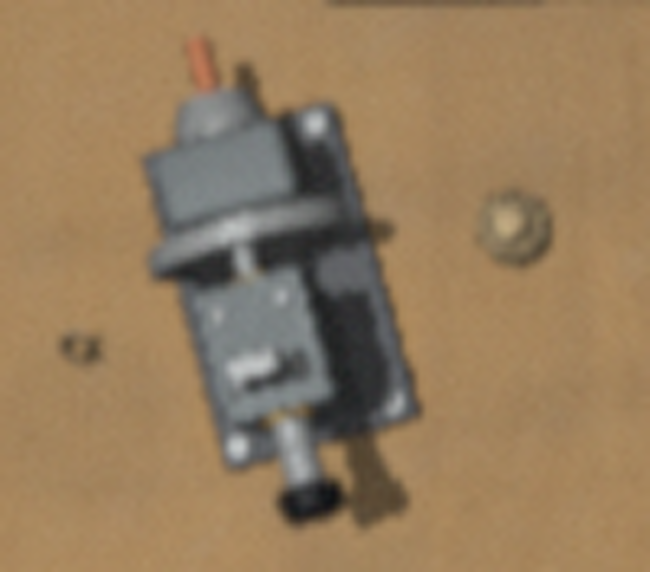

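View pics/z2.png

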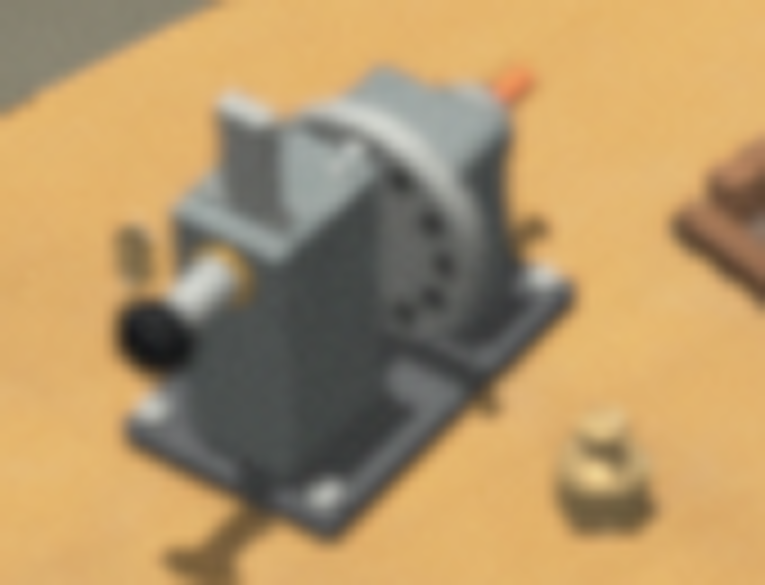

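```bash
cat > h.py <<'E'
import numpy as np, cv2
from station import ctrl
def ray(n,uv):
    m=ctrl.camera_model(n); k=m["k1"]
    d=np.array([(uv[0]-m["cx"])/m["fx"],(uv[1]-m["cy"])/m["fy"]]); s=d.copy()
    for _ in range(20): s=d/(1+k*(s@s))
    R=m["R"]; c=-R.T@m["t"]; v=R.T@np.array([s[0],s[1],1]); return c,v/np.linalg.norm(v)
def plane(n,uv,z):
    c,v=ray(n,uv); return c+v*(z-c[2])/v[2]
def tri(a,b):
    (c1,v1),(c2,v2)=ray("top",a),ray("scene",b)
    s=np.linalg.lstsq(np.c_[v1,-v2],c2-c1,rcond=None)[0]
    p,q=c1+s[0]*v1,c2+s[1]*v2; return (p+q)/2,np.linalg.norm(p-q)
def proj(n,X):
    m=ctrl.camera_model(n); p=m["R"]@X+m["t"]; s=p[:2]/p[2]; s=s*(1+m["k1"]*(s@s)); return s*m["fx"]+[m["cx"],m["cy"]]
E
cat > m1.py <<'E'
from h import *
T=lambda x,y:((x+.5)/6.5+140-.5,(y+.5)/6.5+145-.5)
S=lambda x,y:((x+.5)/9+190-.5,(y+.5)/9+130-.5)
print("cam",ray("top",(0,0))[0],ray("scene",(0,0))[0])
print("keeper top",tri(T(252,367),S(255,108)))
print("knob",tri(T(308,503),S(155,335)))
print("brass top",tri(T(512,222),S(603,420)))
b=[plane("top",T(*p),.012) for p in((315,122),(397,403),(237,447))]
b2=[tri(T(315,122),S(543,278)),tri(T(397,403),S(325,492)),tri(T(237,447),S(152,410))]
print(b2)
v=b[0]-b[1];w=b[2]-b[1]; print("yaw bolts",np.degrees(np.arctan2(v[1],v[0])),np.degrees(np.arctan2(w[1],w[0]))-90)
c=[plane("top",T(*p),.124) for p in((195,290),(300,268),(332,392),(230,420))]
for i,j in((0,3),(1,2)): d=c[i]-c[j]; print("yaw hous",np.degrees(np.arctan2(d[1],d[0])),np.linalg.norm(d))
d=c[0]-c[1]; print(np.degrees(np.arctan2(d[1],d[0]))-90,np.linalg.norm(d)); print(np.mean(c,0))
img=cv2.imread("pics/top0.png"); hsv=cv2.cvtColor(img,cv2.COLOR_BGR2HSV)
m=((hsv[...,1]<60)&(hsv[...,2]>180)).astype(np.uint8); m[:, :340]=0;m[:, 430:]=0;m[:200]=0;m[260:]=0
cs=max(cv2.findContours(m,0,1)[0],key=cv2.contourArea); r=cv2.minAreaRect(cs); print(r)
P=np.array([plane("top",p,.016)[:2] for p in cv2.boxPoints(r)]); print(P,P.mean(0),[np.linalg.norm(P[i]-P[i-1]) for i in range(4)])
E
python3 m1.py
```

```text
cam [0.46592349 0.04462417 1.45447271] [-0.13342665 -0.71858381  1.17534422]
keeper top (array([0.57023205, 0.26654093, 0.17130331]), np.float64(0.006563599105608539))
knob (array([0.51154156, 0.25229648, 0.10801545]), np.float64(0.0054419771151335995))
brass top (array([0.6466085 , 0.16295361, 0.04727162]), np.float64(0.002237673279431758))
[(array([0.70276381, 0.26301129, 0.01590454]), np.float64(0.0028320408921661665)), (array([0.56200054, 0.2224835 , 0.01982494]), np.float64(0.003456372130963177)), (array([0.54185612, 0.30211152, 0.01643269]), np.float64(0.003395571075872723))]
yaw bolts 15.808469930370514 14.414095939693723
yaw hous 14.884607949258504 0.06201031428088692
yaw hous 14.114380502587668 0.05897428996900272
10.851099171257488 0.04916528154403249
[0.58259697 0.27119354 0.124     ]
((387.28448486328125, 227.50657653808594), (46.590911865234375, 30.265382766723633), 10.784297943115234)
[[ 0.45184336 -0.28688873]
 [ 0.54607056 -0.3083964 ]
 [ 0.51565031 -0.45328348]
 [ 0.42172548 -0.4310502 ]] [ 0.48382243 -0.3699047 ] [np.float64(0.14727395289024994), np.float64(0.0966506306307558), np.float64(0.14804612655194477), np.float64(0.09652042126165446)]
```

```bash
python3 -m creep '{"xyz":[[0,0,-10],[0,0,-13],[0,0,0],[0,0,0]],"spin":[-0.17,-0.17,-0.17,-0.167]}' 50 20
python3 -m creep '{"xyz":[[-40,-46,0],[-40,-46,0],[-40,-46,0],[-40,-46,0]],"spin":[0,0,0,0]}'
cat > d.py <<'E'
import sys,numpy as np
from h import *
o=ctrl.get_obs(); y=o["eef_rot"][2]; t=np.array([float(a) for a in sys.argv[1:4]]); d=(t-o["ee_pos"])*1000
print("t",o["time_s"],"pos",o["ee_pos"],"rot",o["eef_rot"],"F",o["force"],"w",o["grip_width"])
print("tool delta mm",np.round([d[0]*np.cos(y)+d[1]*np.sin(y), d[0]*np.sin(y)-d[1]*np.cos(y), -d[2]],1))
if len(sys.argv)>4: print("spin", (y-np.radians(float(sys.argv[4]))+np.pi)%(2*np.pi)-np.pi)
E
python3 d.py .57 .267 .25 195
```

```text
time_s: 0.6
ee_pos: [0.2216, 0.5033, 0.2502]
eef_rot: [-3.141, -0.0, -2.874]
force: [1.1, -0.0, 0.2]
grip_width: 0.0576
time_s: 1.1
ee_pos: [0.4252, 0.3657, 0.2503]
eef_rot: [-3.142, -0.0, -2.879]
force: [0.2, 0.2, 0.2]
grip_width: 0.0501
t 1.1 pos [0.42522804 0.3657459  0.25029743] rot [-3.14152041e+00 -2.89122781e-04 -2.87924885e+00] F [0.22571514 0.2060604  0.15307997] w 0.050050460607074784
tool delta mm [-114.2 -132.9    0.3]
spin 0.0005444184225460447
```

```bash
python3 -m creep '{"xyz":[[-38,-44,0],[-38,-44,0],[-38,-45,0],[0,0,0]],"spin":[0,0,0,0]}'
python3 d.py .57 .267 .154 195
python3 - <<'E'
from h import *
for n,(x,y,w,h) in dict(top=(140,120,110,120),scene=(150,60,150,140)).items():
    a=cv2.cvtColor(ctrl.camera(n),cv2.COLOR_RGB2BGR); cv2.imwrite(f"pics/{n}1.png",a)
    cv2.imwrite(f"pics/{n}1z.png",cv2.resize(a[y:y+h,x:x+w],None,fx=4,fy=4,interpolation=cv2.INTER_CUBIC))
E
```

```text
time_s: 1.6
ee_pos: [0.5706, 0.2655, 0.2491]
eef_rot: [-3.141, -0.002, -2.883]
force: [-0.9, 0.2, -0.3]
grip_width: 0.0498
t 1.6 pos [0.570586   0.26550438 0.24911907] rot [-3.14110579e+00 -1.60348733e-03 -2.88349097e+00] F [-0.88499016  0.17979773 -0.32444155] w 0.04983471842591056
tool delta mm [ 0.2  1.6 95.1]
spin -0.0036977055705325057
```

View pics/scene1z.png

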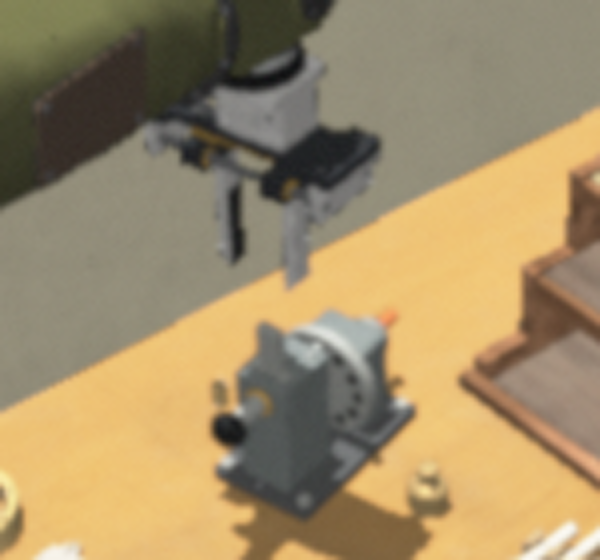

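View pics/top1z.png

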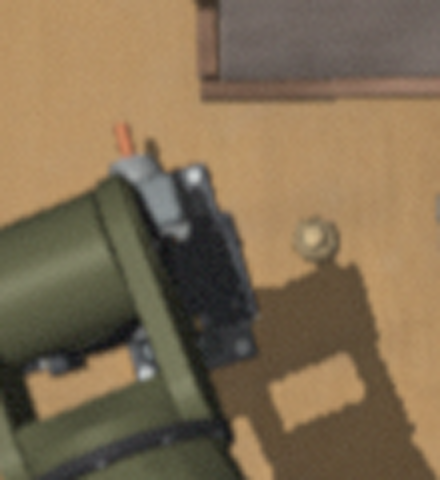

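```bash
python3 - <<'E'
from h import *
o=ctrl.get_obs();p=o["ee_pos"];y=o["eef_rot"][2]
ty=np.array([np.sin(y),-np.cos(y),0]);tx=np.array([np.cos(y),np.sin(y),0])
Z=lambda X:(proj("scene",X)-[150,60])*4
tip=p-[0,0,.022]
for s in(1,-1):
  for b in (.025,.0345):
    for c in(-.008,.008): print("tip",s,b,c,np.round(Z(tip+s*ty*b+tx*c)))
o0=np.array([.57,.267,0]);hx=np.array([np.cos(np.radians(15)),np.sin(np.radians(15)),0]);hy=np.array([-hx[1],hx[0],0])
up=np.array([0,0,1.])
for a in(-.005,.005):
  for b in(-.011,.011): print("ktop",a,b,np.round(Z(o0+hx*a+hy*b+up*.168)))
print("knob c",Z(o0-hx*.061+up*.105)); print("knob face",Z(o0-hx*.07+up*.105))
print("hous corner near", [np.round(Z(o0-hx*.018+hy*s*.025+up*.124)) for s in(-1,1)])
# same in top z1
Q=lambda X:(proj("top",X)-[140,145])*6.5
print("top ktop",Q(o0+up*.168),"knob",Q(o0-hx*.061+up*.105))
E
python3 - <<'E'
import cv2
a=cv2.imread("pics/scene1.png")[95:190,190:265]
cv2.imwrite("pics/s1k.png",cv2.resize(a,None,fx=6,fy=6,interpolation=cv2.INTER_CUBIC))
E
```

```text
tip 1 0.025 -0.008 [242. 253.]
tip 1 0.025 0.008 [229. 264.]
tip 1 0.0345 -0.008 [232. 249.]
tip 1 0.0345 0.008 [219. 260.]
tip -1 0.025 -0.008 [293. 276.]
tip -1 0.025 0.008 [281. 287.]
tip -1 0.0345 -0.008 [303. 280.]
tip -1 0.0345 0.008 [290. 291.]
ktop -0.005 -0.011 [274. 338.]
ktop -0.005 0.011 [252. 328.]
ktop 0.005 -0.011 [282. 331.]
ktop 0.005 0.011 [260. 321.]
knob c [224.27126488 430.81482083]
knob face [217.26840206 437.17699825]
hous corner near [array([281., 395.]), array([231., 372.])]
top ktop [254.08945677 359.46041041] knob [312.2074121  496.68127652]
```

View pics/s1k.png

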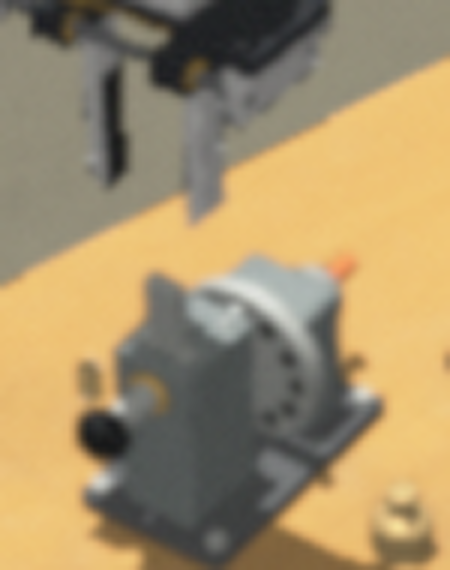

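The scene view puts the fingers where the kinematics predict, within about 0.5 px. The keeper and knob sit about 1 px to the right of my prediction. I'll go down part way and look again.

```bash
python3 -m creep '{"xyz":[[0,0,30],[0,0,30],[0,0,14],[0,0,0]],"spin":[0,0,0,0]}'
python3 d.py .57 .266 .154 195
python3 - <<'E'
from h import *
a=cv2.cvtColor(ctrl.camera("scene"),cv2.COLOR_RGB2BGR); cv2.imwrite("pics/s2.png",a)
cv2.imwrite("pics/s2k.png",cv2.resize(a[100:195,185:270],None,fx=6,fy=6,interpolation=cv2.INTER_CUBIC))
E
```

```text
time_s: 2.2
ee_pos: [0.5678, 0.2688, 0.1762]
eef_rot: [-3.142, -0.001, -2.878]
force: [0.1, -0.0, 0.4]
grip_width: 0.0498
t 2.2 pos [0.56779787 0.26879425 0.17624875] rot [-3.14154043e+00 -1.01231650e-03 -2.87840380e+00] F [ 0.08840398 -0.00716712  0.41824055] w 0.049833578247591034
tool delta mm [-1.4 -3.3 22.2]
spin 0.0013894691297657857
```

View pics/s2k.png

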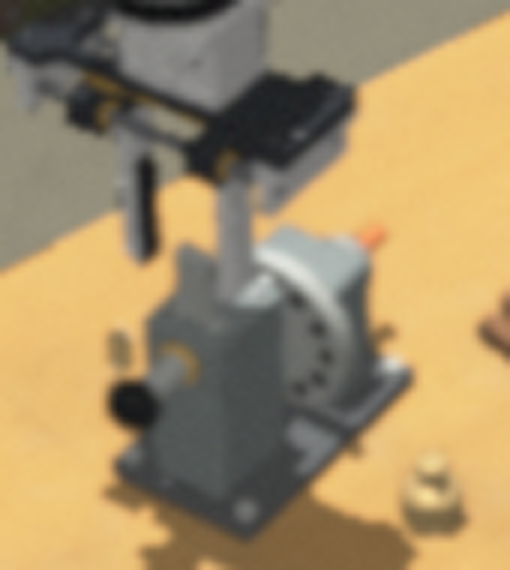

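```bash
python3 -m creep '{"xyz":[[-1.5,-3.3,0],[0,0,11],[0,0,11],[0,0,0]],"spin":[0,0,0,0]}' - 5
python3 d.py .57 .266 .154 195
python3 -m creep '{"xyz":[[0,0,0],[0,0,0],[0,0,0],[0,0,0],[0,0,0]],"spin":[0,0,0,0,0]}' 10 5
python3 d.py .57 .266 .154 195
python3 - <<'E'
from h import *
a=cv2.cvtColor(ctrl.camera("scene"),cv2.COLOR_RGB2BGR); cv2.imwrite("pics/s3.png",a)
cv2.imwrite("pics/s3k.png",cv2.resize(a[100:195,185:270],None,fx=6,fy=6,interpolation=cv2.INTER_CUBIC))
E
```

```text
time_s: 2.75
ee_pos: [0.5703, 0.2652, 0.1531]
eef_rot: [-3.141, -0.002, -2.879]
force: [0.7, 0.0, 0.6]
grip_width: 0.05
t 2.75 pos [0.57028055 0.26519279 0.15305624] rot [-3.14131443e+00 -2.19670845e-03 -2.87941801e+00] F [0.70790848 0.04484409 0.57189667] w 0.04995000213202703
tool delta mm [ 0.1  0.9 -0.9]
spin 0.00037525887743150577
time_s: 3.38
ee_pos: [0.5706, 0.2663, 0.1549]
eef_rot: [3.14, 0.001, -2.879]
force: [-1.1, 5.0, 1.7]
grip_width: 0.0233
t 3.375 pos [0.57063848 0.26633715 0.15489527] rot [ 3.14007400e+00  8.46334157e-04 -2.87899709e+00] F [-1.14889058  4.99233005  1.65462201] w 0.023260731160352793
tool delta mm [ 0.7 -0.2  0.9]
spin 0.0007961715286466386
```

View pics/s3k.png

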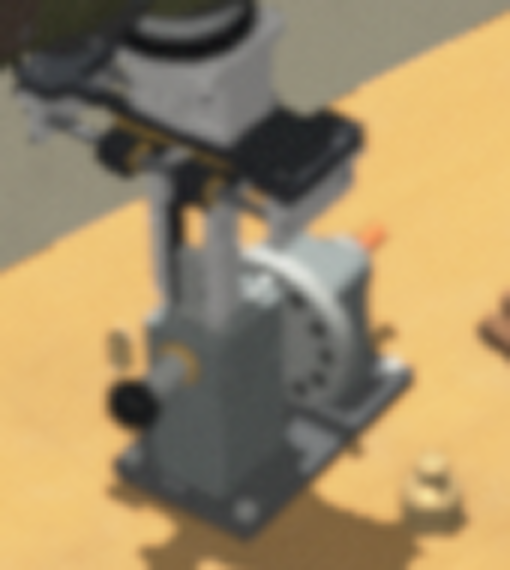

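```bash
python3 -m creep '{"xyz":[[0,0.7,0],[0,0,0],[0,0,0]],"spin":[0,0,0]}'
python3 d.py .57 .266 .154 195
```

```text
time_s: 3.8
ee_pos: [0.5705, 0.2666, 0.1547]
eef_rot: [3.141, 0.0, -2.879]
force: [-3.0, 5.7, 2.1]
grip_width: 0.0227
t 3.8 pos [0.5705256  0.26656653 0.1546666 ] rot [ 3.14077869e+00  4.37084234e-04 -2.87918962e+00] F [-2.95691702  5.7170719   2.06577375] w 0.022681977628414483
tool delta mm [ 0.7 -0.4  0.7]
spin 0.0006036425906668086
```

```bash
python3 -m creep '{"xyz":[[0,1,0],[0,0,0],[0,0,0]],"spin":[0,0,0]}'
python3 -m creep '{"xyz":[[0,1,0],[0,0,0],[0,0,0]],"spin":[0,0,0]}'
```

```text
time_s: 4.18
ee_pos: [0.5703, 0.2671, 0.1544]
eef_rot: [3.141, -0.0, -2.879]
force: [-0.7, 4.3, -1.1]
grip_width: 0.0223
time_s: 4.55
ee_pos: [0.5701, 0.2678, 0.1544]
eef_rot: [-3.141, -0.0, -2.88]
force: [-1.0, 0.7, -0.7]
grip_width: 0.0222
```

The grip is now centred, with side force below 1 N and the width at 22.2 mm. I'll tighten and lift.

```bash
python3 -m creep '{"xyz":[[0,0,0],[0,0,0],[0,0,-3],[0,0,-5],[0,0,-8]],"spin":[0,0,0,0,0]}' 10 25
python3 -m creep '{"xyz":[[0,0,-15],[0,0,-20],[0,0,-25],[0,0,-30],[0,0,0]],"spin":[0,0,0,0,0]}'
python3 - <<'E'
from h import *
a=cv2.cvtColor(ctrl.camera("scene"),cv2.COLOR_RGB2BGR); cv2.imwrite("pics/s4.png",a)
cv2.imwrite("pics/s4k.png",cv2.resize(a[60:195,165:290],None,fx=4.4,fy=4.4,interpolation=cv2.INTER_CUBIC))
E
python3 d.py .487 -.370 .26 78
```

```text
time_s: 5.18
ee_pos: [0.57, 0.268, 0.1709]
eef_rot: [-3.142, -0.0, -2.879]
force: [0.2, -0.3, 0.4]
grip_width: 0.0222
time_s: 5.8
ee_pos: [0.5707, 0.2683, 0.2636]
eef_rot: [3.141, 0.005, -2.879]
force: [-0.5, 0.2, -1.2]
grip_width: 0.0218
t 5.85 pos [0.570215   0.26808681 0.26145975] rot [ 3.14134211e+00  1.96291226e-03 -2.87939120e+00] F [ 0.61115701  0.20487326 -1.55931934] w 0.02182902677691904
tool delta mm [ 245.8 -594.7    1.5]
spin 2.042437293231642
```

View pics/s4k.png

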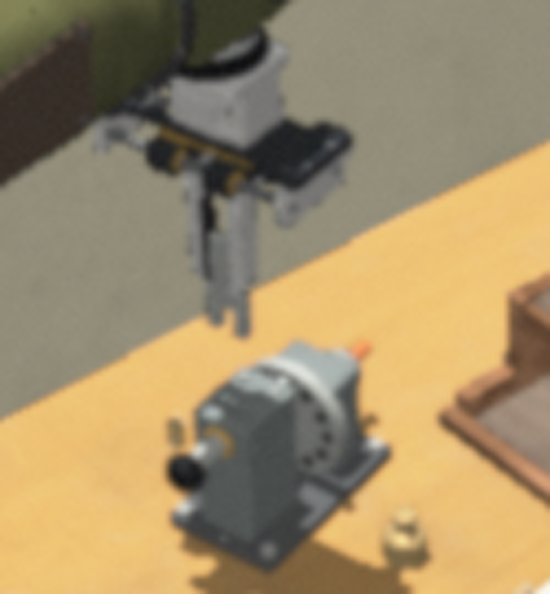

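The keeper is clear of the slot: its U feet show under the fingers at (228,330) in the crop, and the slot is empty. Next I'll measure the tray from both views.

```bash
python3 - <<'E'
from h import *
for n,(x0,y0,x1,y1) in dict(top=(340,195,430,262),scene=(300,280,385,360)).items():
    img=cv2.imread(f"pics/{n}0.png"); hsv=cv2.cvtColor(img,cv2.COLOR_BGR2HSV)
    m=((hsv[...,1]<60)&(hsv[...,2]>150)).astype(np.uint8); k=np.zeros_like(m); k[y0:y1,x0:x1]=1; m*=k
    cs=max(cv2.findContours(m,0,1)[0],key=cv2.contourArea); M=cv2.moments(cs); uv=(M["m10"]/M["m00"],M["m01"]/M["m00"])
    for z in(.002,.016):
        W=np.array([plane(n,p[0],z)[:2]*1000 for p in cs],np.float32); print(n,z,uv,plane(n,uv,z)[:2],cv2.minAreaRect(W))
E
```

```text
top 0.002 (387.26894451962113, 227.26995940460083) [ 0.48462787 -0.37391205] ((484.5097961425781, -374.0630187988281), (154.6431121826172, 105.59423828125), 77.67608642578125)
top 0.016 (387.26894451962113, 227.26995940460083) [ 0.48444758 -0.36987789] ((484.33074951171875, -370.0273742675781), (153.1525421142578, 104.57645416259766), 77.67611694335938)
scene 0.002 (343.8061266617125, 320.22384609033105) [ 0.49051737 -0.37582471] ((492.1523132324219, -372.8894348144531), (166.20404052734375, 110.49296569824219), 77.8279037475586)
scene 0.016 (343.8061266617125, 320.22384609033105) [ 0.48307266 -0.37991441] ((484.6881103515625, -377.01416015625), (164.22096252441406, 109.17462158203125), 77.82791137695312)
```

```bash
python3 -m creep '{"xyz":[[0,0,0],[0,0,0],[0,0,0],[0,0,0],[0,0,0]],"spin":[0.1,0.18,0.18,0.18,0.18]}'
python3 -m creep '{"xyz":[[0,0,0],[0,0,0],[0,0,0],[0,0,0],[0,0,0]],"spin":[0.18,0.18,0.18,0.18,0.18]}'
python3 -m creep '{"xyz":[[0,0,0],[0,0,0],[0,0,0]],"spin":[0.18,0.142,0]}'
python3 d.py .486 -.373 .26 78
```

```text
time_s: 6.48
ee_pos: [0.5697, 0.2679, 0.259]
eef_rot: [-3.14, -0.001, 2.578]
force: [-0.1, -0.2, -0.8]
grip_width: 0.0218
time_s: 7.1
ee_pos: [0.5697, 0.2679, 0.2591]
eef_rot: [-3.14, 0.001, 1.678]
force: [0.6, 0.4, -0.6]
grip_width: 0.0215
time_s: 7.48
ee_pos: [0.5698, 0.2679, 0.2593]
eef_rot: [-3.14, 0.001, 1.363]
force: [-0.6, -0.1, -1.5]
grip_width: 0.0217
t 7.475 pos [0.56979149 0.26788694 0.25931957] rot [-3.14017177e+00  9.48440155e-04  1.36266002e+00] F [-0.62230292 -0.13672151 -1.52636625] w 0.0217049474603357
tool delta mm [-644.4   50.4   -0.7]
spin 0.0013032019028882402
```

```bash
python3 -m creep '{"xyz":[[-30,2,0],[-50,4,0],[-55,4.4,0],[-55,4.4,0],[-55,4.4,0]],"spin":[0,0,0,0,0]}'
python3 -m creep '{"xyz":[[-55,4.4,0],[-55,4.4,0],[-55,4.4,0],[-55,4.4,0],[-55,4.4,0]],"spin":[0,0,0,0,0]}'
python3 -m creep '{"xyz":[[-55,4.4,0],[-40,3,0],[-29,2,0],[0,0,0]],"spin":[0,0,0,0]}'
python3 d.py .486 -.373 .075 78
```

```text
time_s: 8.1
ee_pos: [0.5373, 0.0227, 0.26]
eef_rot: [-3.141, 0.0, 1.366]
force: [1.7, 0.2, -1.8]
grip_width: 0.0219
time_s: 8.72
ee_pos: [0.5018, -0.2509, 0.26]
eef_rot: [-3.141, -0.0, 1.366]
force: [0.7, 0.4, -0.9]
grip_width: 0.0217
time_s: 9.22
ee_pos: [0.4852, -0.3738, 0.2593]
eef_rot: [-3.14, -0.001, 1.363]
force: [0.3, -0.2, -1.3]
grip_width: 0.0221
t 9.225 pos [ 0.4851522  -0.3738498   0.25932533] rot [-3.14022811e+00 -5.99158064e-04  1.36281410e+00] F [ 0.26875156 -0.20341533 -1.28700581] w 0.02212924292750152
tool delta mm [  1.    0.7 184.3]
spin 0.0014572879935146332
```

```bash
python3 -m creep '{"xyz":[[0,0,40],[0,0,45],[0,0,45],[0,0,30],[0,0,15]],"spin":[0,0,0,0,0]}'
python3 -m creep '{"xyz":[[0,0,4],[0,0,0]],"spin":[0,0]}'
python3 - <<'E'
from h import *
a=cv2.cvtColor(ctrl.camera("scene"),cv2.COLOR_RGB2BGR); cv2.imwrite("pics/s5.png",a)
cv2.imwrite("pics/s5k.png",cv2.resize(a[240:384,270:430],None,fx=4,fy=4,interpolation=cv2.INTER_CUBIC))
E
python3 d.py .486 -.373 .071 78
```

```text
time_s: 9.85
ee_pos: [0.4857, -0.3712, 0.0838]
eef_rot: [-3.14, -0.001, 1.364]
force: [0.4, -0.4, -0.5]
grip_width: 0.0219
time_s: 10.1
ee_pos: [0.4864, -0.3726, 0.0824]
eef_rot: [3.14, 0.001, 1.362]
force: [0.4, 0.2, -0.5]
grip_width: 0.0219
t 10.15 pos [ 0.4863859  -0.37267355  0.0826134 ] rot [3.14014412e+00 7.62588891e-04 1.36228672e+00] F [ 0.42199785  0.08484109 -0.6549543 ] w 0.021916330808336312
tool delta mm [-0.4 -0.3 11.6]
spin 0.0009299046434012581
```

View pics/s5k.png

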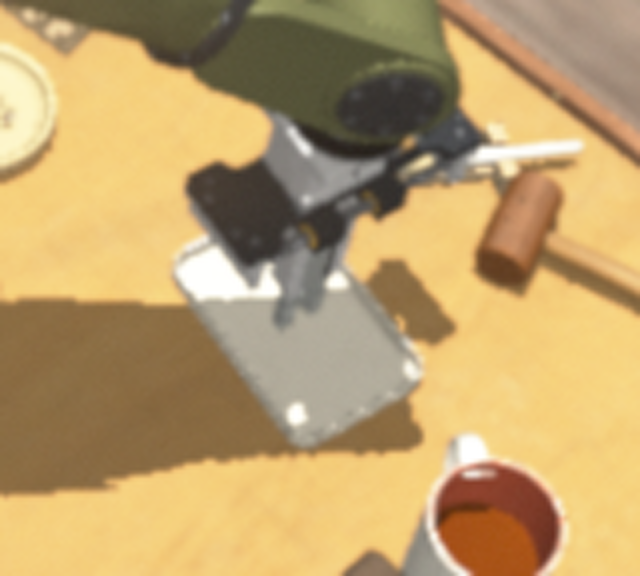

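The keeper hangs over the tray, with its feet near (285,320) in the crop and clear of the rim. I'll lower it until it touches.

```bash
python3 -m creep '{"xyz":[[0,0,5],[0,0,3],[0,0,0]],"spin":[0,0,0]}'
python3 -m creep '{"xyz":[[0,0,2],[0,0,0]],"spin":[0,0]}'
python3 -m creep '{"xyz":[[0,0,1.5],[0,0,0]],"spin":[0,0]}'
```

```text
time_s: 10.52
ee_pos: [0.4858, -0.3724, 0.0732]
eef_rot: [-3.141, -0.0, 1.362]
force: [0.1, -0.1, -1.5]
grip_width: 0.0217
time_s: 10.78
ee_pos: [0.4859, -0.3724, 0.0713]
eef_rot: [-3.141, -0.0, 1.362]
force: [-0.8, -0.8, -0.1]
grip_width: 0.0215
time_s: 11.02
ee_pos: [0.4859, -0.3724, 0.0698]
eef_rot: [-3.141, -0.0, 1.362]
force: [-0.4, -0.6, -0.7]
grip_width: 0.0214
```

```bash
python3 -m creep '{"xyz":[[0,0,1.5],[0,0,0]],"spin":[0,0]}'
python3 -m creep '{"xyz":[[0,0,1],[0,0,0]],"spin":[0,0]}'
```

```text
time_s: 11.28
ee_pos: [0.486, -0.3725, 0.0684]
eef_rot: [3.142, 0.0, 1.362]
force: [0.3, -1.1, -1.3]
grip_width: 0.0222
time_s: 11.52
ee_pos: [0.486, -0.3726, 0.0683]
eef_rot: [3.141, 0.0, 1.362]
force: [-2.5, 1.7, 8.0]
grip_width: 0.0219
```

The feet are on the tray floor (8 N up). Releasing.

```bash
python3 -m creep '{"xyz":[[0,0,-0.7],[0,0,0],[0,0,0],[0,0,0],[0,0,0]],"spin":[0,0,0,0,0]}' 50
python3 -m creep '{"xyz":[[0,0,-15],[0,0,-30],[0,0,-40],[0,0,-45],[0,0,-50]],"spin":[0,0,0,0,0]}'
python3 -m creep '{"xyz":[[0,0,-10],[0,0,0]],"spin":[0,0]}'
python3 - <<'E'
from h import *
a=cv2.cvtColor(ctrl.camera("scene"),cv2.COLOR_RGB2BGR); cv2.imwrite("pics/s6.png",a)
cv2.imwrite("pics/s6k.png",cv2.resize(a[240:384,270:430],None,fx=4,fy=4,interpolation=cv2.INTER_CUBIC))
E
python3 d.py .526 .256 .26 195
```

```text
time_s: 12.15
ee_pos: [0.4859, -0.3725, 0.0681]
eef_rot: [-3.142, -0.0, 1.362]
force: [-0.1, -0.4, -0.2]
grip_width: 0.0499
time_s: 12.78
ee_pos: [0.4857, -0.3723, 0.2506]
eef_rot: [3.141, 0.0, 1.362]
force: [0.1, 0.4, 1.3]
grip_width: 0.0498
time_s: 13.02
ee_pos: [0.4859, -0.3724, 0.2588]
eef_rot: [3.141, 0.0, 1.362]
force: [0.5, 0.2, -0.9]
grip_width: 0.0498
t 13.075 pos [ 0.48571048 -0.37226582  0.25750458] rot [-3.14079268e+00 -4.48253901e-04  1.36181052e+00] F [-0.06675241  0.52779071 -0.13304169] w 0.05050832333993337
tool delta mm [623.  -90.9  -2.5]
spin -2.041581519123478
```

View pics/s6k.png

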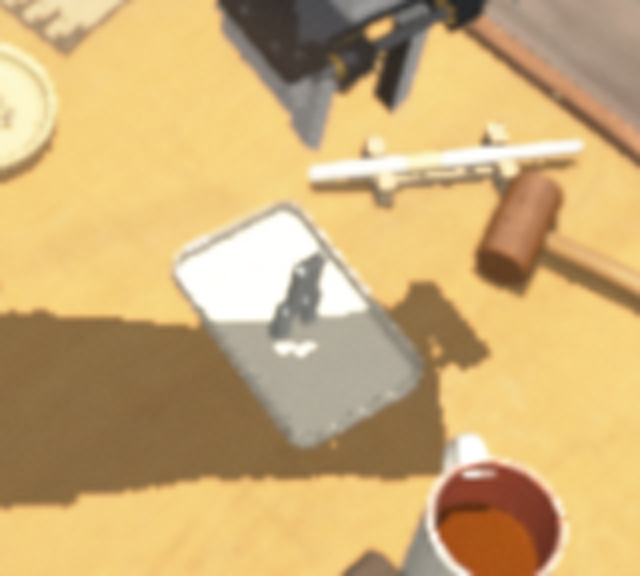

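The keeper rests in the tray, released, at about (297,295) in the crop. Going back to the plunger.

```bash
python3 -m creep '{"xyz":[[30,-5,0],[50,-7,0],[55,-8,0],[55,-8,0],[55,-8,0]],"spin":[0,0,0,0,0]}'
python3 -m creep '{"xyz":[[55,-8,0],[55,-8,0],[55,-8,0],[55,-8,0],[55,-8,0]],"spin":[0,0,0,0,0]}'
python3 -m creep '{"xyz":[[55,-8,0],[35,-6,0],[13,-5,0],[0,0,0]],"spin":[0,-0.14,-0.18,-0.18]}'
python3 -m creep '{"xyz":[[0,0,0],[0,0,0],[0,0,0],[0,0,0],[0,0,0]],"spin":[-0.18,-0.18,-0.18,-0.18,-0.18]}'
python3 -m creep '{"xyz":[[0,0,0],[0,0,0],[0,0,0],[0,0,0],[0,0,0]],"spin":[-0.18,-0.18,-0.18,-0.1,0]}'
python3 d.py .5314 .2574 .2 195
```

```text
time_s: 13.7
ee_pos: [0.5009, -0.1235, 0.2567]
eef_rot: [-3.139, -0.0, 1.362]
force: [0.1, -0.5, 0.3]
grip_width: 0.0503
time_s: 14.32
ee_pos: [0.5189, 0.1537, 0.2567]
eef_rot: [-3.139, 0.001, 1.362]
force: [1.3, -1.0, -0.4]
grip_width: 0.0497
time_s: 14.82
ee_pos: [0.5196, 0.2572, 0.2562]
eef_rot: [-3.138, 0.0, 1.869]
force: [-0.1, 0.0, -0.3]
grip_width: 0.0501
time_s: 15.45
ee_pos: [0.5199, 0.2561, 0.2564]
eef_rot: [-3.14, -0.002, 2.768]
force: [0.2, -1.0, 0.3]
grip_width: 0.0502
time_s: 16.08
ee_pos: [0.52, 0.2561, 0.2567]
eef_rot: [-3.141, -0.002, -2.882]
force: [-1.0, -0.2, -0.2]
grip_width: 0.0498
t 16.075 pos [0.52003515 0.25609727 0.25674405] rot [-3.14127166e+00 -2.28841819e-03 -2.88213113e+00] F [-1.04709556 -0.23176524 -0.22867737] w 0.04982116187648618
tool delta mm [-11.3  -1.7  56.7]
spin -0.0023378618491758374
```

```bash
python3 -m creep '{"xyz":[[-11.3,-1.7,30],[0,0,40],[0,0,34],[0,0,0],[0,0,0]],"spin":[0,0,0,0,0]}' 45 5
python3 - <<'E'
from h import *
for n,(x,y,w,h) in dict(top=(140,130,100,100),scene=(175,90,100,100)).items():
    a=cv2.cvtColor(ctrl.camera(n),cv2.COLOR_RGB2BGR); cv2.imwrite(f"pics/{n}7.png",a)
    cv2.imwrite(f"pics/{n}7z.png",cv2.resize(a[y:y+h,x:x+w],None,fx=6,fy=6,interpolation=cv2.INTER_CUBIC))
E
python3 d.py .5314 .2574 .107 195
```

```text
time_s: 16.7
ee_pos: [0.5321, 0.2577, 0.1554]
eef_rot: [3.141, 0.001, -2.882]
force: [0.2, 0.5, -0.1]
grip_width: 0.0447
t 16.8 pos [0.53227928 0.2577333  0.1557616 ] rot [ 3.14133859e+00  2.29350838e-03 -2.88200775e+00] F [-0.07125153 -0.91879551 -0.50196038] w 0.04514380147359713
tool delta mm [ 0.9 -0.1 48.8]
spin -0.0022144828788768223
```

View pics/scene7z.png

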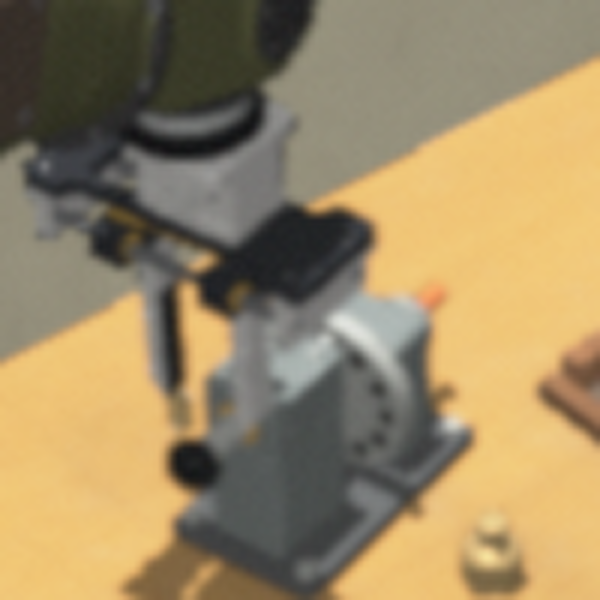

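View pics/top7z.png

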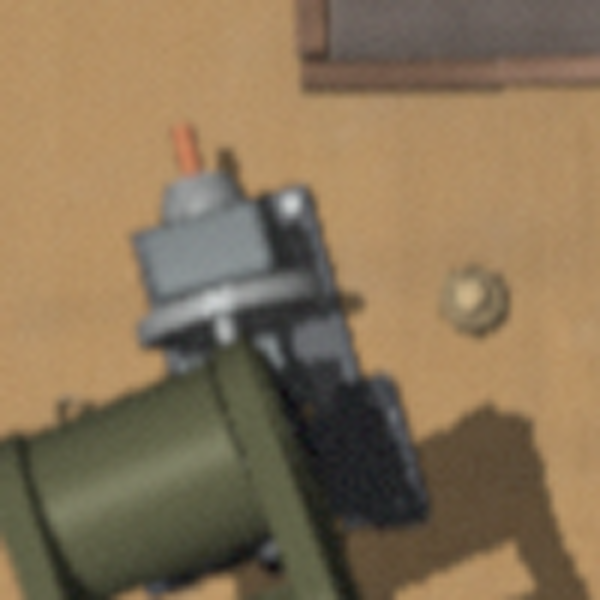

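The fingers straddle the neck axis just beyond the knob, which is at (193,463). The right fingertip is at about (253,435). Descending in steps and checking force.

```bash
python3 -m creep '{"xyz":[[1,0,8],[0,0,8],[0,0,4],[0,0,0]],"spin":[0,0,0,0]}'
python3 -m creep '{"xyz":[[0,0,8],[0,0,8],[0,0,0]],"spin":[0,0,0]}'
python3 -m creep '{"xyz":[[0,0,8],[0,0,5],[0,0,0]],"spin":[0,0,0]}'
python3 - <<'E'
from h import *
for n,(x,y,w,h) in dict(scene=(175,90,100,100)).items():
    a=cv2.cvtColor(ctrl.camera(n),cv2.COLOR_RGB2BGR); cv2.imwrite(f"pics/{n}8.png",a)
    cv2.imwrite(f"pics/{n}8z.png",cv2.resize(a[y:y+h,x:x+w],None,fx=6,fy=6,interpolation=cv2.INTER_CUBIC))
E
python3 d.py .5314 .2574 .107 195
```

```text
time_s: 17.3
ee_pos: [0.5306, 0.2572, 0.1337]
eef_rot: [-3.141, -0.001, -2.881]
force: [-0.6, -0.4, 0.2]
grip_width: 0.045
time_s: 17.68
ee_pos: [0.5304, 0.2571, 0.1173]
eef_rot: [-3.141, -0.001, -2.881]
force: [0.4, -0.5, 0.3]
grip_width: 0.0449
time_s: 18.05
ee_pos: [0.5305, 0.2572, 0.1046]
eef_rot: [-3.142, -0.001, -2.881]
force: [-0.4, -0.3, -0.7]
grip_width: 0.0447
t 18.1 pos [0.53073168 0.25722682 0.10499519] rot [-3.14154482e+00 -2.80210358e-04 -2.88140862e+00] F [0.58140632 1.3239265  0.55931543] w 0.044931158171334556
tool delta mm [-0.7 -0.  -2. ]
spin -0.0016153525718509698
```

View pics/scene8z.png

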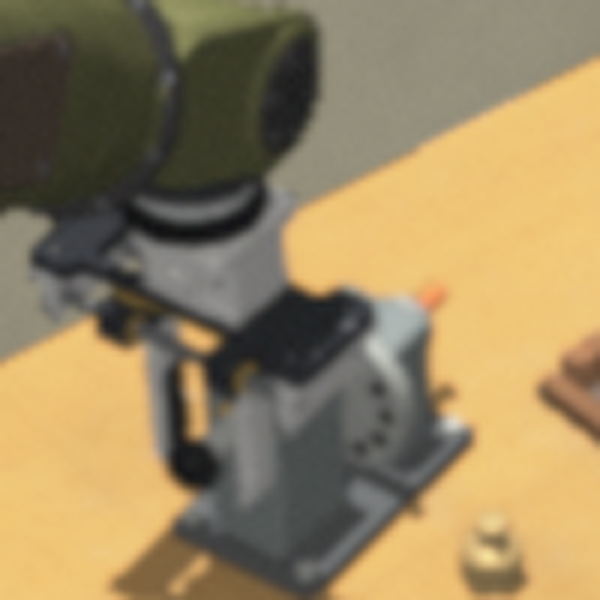

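There was no contact on the way down. Closing gently on the neck.

```bash
python3 -m creep '{"xyz":[[0,0,-1.5],[0,0,0],[0,0,0],[0,0,0],[0,0,0]],"spin":[0,0,0,0,0]}' 5 5
python3 d.py .5314 .2574 .107 195
```

```text
time_s: 18.73
ee_pos: [0.5307, 0.2576, 0.1068]
eef_rot: [3.141, 0.0, -2.881]
force: [-1.7, 3.9, 0.6]
grip_width: 0.018
t 18.725 pos [0.5307332  0.25760934 0.10680246] rot [ 3.14107981e+00  3.41408664e-04 -2.88126731e+00] F [-1.74286831  3.94662274  0.64674163] w 0.017958600896938022
tool delta mm [-0.6 -0.4 -0.2]
spin -0.001474046564410969
```

```bash
python3 -m creep '{"xyz":[[0,1,0],[2,0,0],[2,0,0],[0,0,0]],"spin":[0,0,0,0]}' 5 3
python3 d.py .5314 .2574 .107 195
python3 -m creep '{"xyz":[[2,0,0],[2,0,0],[0,0,0]],"spin":[0,0,0]}'
python3 -m creep '{"xyz":[[2,0,0],[2,0,0],[0,0,0]],"spin":[0,0,0]}'
python3 -m creep '{"xyz":[[2,0,0],[2,0,0],[0,0,0]],"spin":[0,0,0]}'
python3 d.py .5314 .2574 .107 195
```

```text
time_s: 19.23
ee_pos: [0.5271, 0.2568, 0.1068]
eef_rot: [-3.141, 0.001, -2.882]
force: [6.2, -1.9, -0.4]
grip_width: 0.0179
t 19.225 pos [0.52707399 0.25678509 0.10678429] rot [-3.14101453e+00  1.22071632e-03 -2.88164992e+00] F [ 6.15014282 -1.91567073 -0.41627484] w 0.017915045560172663
tool delta mm [-4.3 -0.5 -0.2]
spin -0.0018566515536804218
time_s: 19.6
ee_pos: [0.5233, 0.2558, 0.1068]
eef_rot: [-3.141, 0.001, -2.882]
force: [6.6, -1.9, -0.6]
grip_width: 0.0175
time_s: 19.98
ee_pos: [0.5195, 0.2547, 0.1068]
eef_rot: [-3.141, 0.002, -2.882]
force: [6.8, -1.4, -1.7]
grip_width: 0.0181
time_s: 20.35
ee_pos: [0.5157, 0.2537, 0.1068]
eef_rot: [-3.141, 0.002, -2.882]
force: [7.3, -1.6, -1.6]
grip_width: 0.0182
t 20.35 pos [0.5156982  0.25370618 0.10680288] rot [-3.14099221e+00  1.80682444e-03 -2.88164951e+00] F [ 7.32445296 -1.59625816 -1.60456541] w 0.018156247925147303
tool delta mm [-16.1  -0.5  -0.2]
spin -0.0018562432564159792
```

```bash
python3 -m creep '{"xyz":[[2,0,0],[2,0,0],[0,0,0]],"spin":[0,0,0]}'
python3 -m creep '{"xyz":[[2,0,0],[0,0,0]],"spin":[0,0]}'
python3 -m creep '{"xyz":[[2,0,0],[0,0,0]],"spin":[0,0]}'
python3 -m creep '{"xyz":[[2,0,0],[0,0,0]],"spin":[0,0]}'
python3 d.py .5314 .2574 .107 195
```

```text
time_s: 20.72
ee_pos: [0.5119, 0.2527, 0.1068]
eef_rot: [-3.141, 0.002, -2.882]
force: [7.9, -0.7, -1.5]
grip_width: 0.0176
time_s: 20.98
ee_pos: [0.51, 0.2522, 0.1068]
eef_rot: [-3.141, 0.002, -2.882]
force: [8.2, -0.8, -1.3]
grip_width: 0.018
time_s: 21.22
ee_pos: [0.5081, 0.2517, 0.1068]
eef_rot: [-3.141, 0.002, -2.882]
force: [8.4, -2.0, -2.6]
grip_width: 0.0176
time_s: 21.48
ee_pos: [0.5063, 0.2512, 0.1068]
eef_rot: [-3.141, 0.002, -2.882]
force: [8.5, -1.5, -2.4]
grip_width: 0.0178
t 21.475 pos [0.50628359 0.25116309 0.10684381] rot [-3.14097980e+00  2.44798207e-03 -2.88171918e+00] F [ 8.45149658 -1.45129491 -2.37889668] w 0.017805259268530153
tool delta mm [-25.9  -0.4  -0.2]
spin -0.0019259190622431532
```

```bash
python3 -m creep '{"xyz":[[1.5,0,0],[0,0,0]],"spin":[0,0]}'
python3 -m creep '{"xyz":[[1.5,0,0],[0,0,0]],"spin":[0,0]}'
python3 -m creep '{"xyz":[[1.5,0,0],[0,0,0]],"spin":[0,0]}'
python3 d.py .5314 .2574 .107 195
```

```text
time_s: 21.72
ee_pos: [0.5059, 0.2511, 0.107]
eef_rot: [-3.141, 0.006, -2.882]
force: [17.6, 0.8, -8.3]
grip_width: 0.0179
time_s: 21.98
ee_pos: [0.5057, 0.251, 0.1071]
eef_rot: [-3.142, 0.009, -2.882]
force: [27.7, 4.6, -13.1]
grip_width: 0.0176
time_s: 22.22
ee_pos: [0.5055, 0.2509, 0.1073]
eef_rot: [3.141, 0.013, -2.882]
force: [37.1, 8.5, -19.4]
grip_width: 0.0179
t 22.225 pos [0.50550337 0.25093962 0.10734165] rot [ 3.14134461  0.01257719 -2.88205426] F [ 37.05475111   8.52833519 -19.40704164] w 0.017933363291812984
tool delta mm [-26.7  -0.4   0.3]
spin -0.0022609952567584912
```

The force rises sharply, so the stop is reached after about 26 mm of travel. I'll ease the preload, firm the grip and check.

```bash
python3 -m creep '{"xyz":[[-1.5,0,0],[-1.2,0,0],[0,0,0],[0,0,0]],"spin":[0,0,0,0]}' 5 15
python3 - <<'E'
from h import *
a=cv2.cvtColor(ctrl.camera("scene"),cv2.COLOR_RGB2BGR); cv2.imwrite("pics/s9.png",a)
cv2.imwrite("pics/s9z.png",cv2.resize(a[90:190,175:275],None,fx=6,fy=6,interpolation=cv2.INTER_CUBIC))
b=cv2.resize(a[285:365,300:390],None,fx=6,fy=6,interpolation=cv2.INTER_CUBIC); cv2.imwrite("pics/s9t.png",b)
b=cv2.cvtColor(ctrl.camera("top"),cv2.COLOR_RGB2BGR); cv2.imwrite("pics/t9.png",b)
c=[cv2.resize(b[195:260,350:425],(450,390),interpolation=cv2.INTER_CUBIC)]
cv2.imwrite("pics/t9t.png",c[0])
E
python3 d.py .5314 .2574 .107 195
```

```text
time_s: 22.72
ee_pos: [0.5058, 0.251, 0.1071]
eef_rot: [-3.141, 0.006, -2.882]
force: [17.4, 0.8, -6.3]
grip_width: 0.0177
t 22.825 pos [0.50581445 0.25101977 0.107125  ] rot [-3.14121358  0.0059133  -2.88171242] F [17.53383572  1.60552514 -6.66792022] w 0.01733878970908632
tool delta mm [-26.4  -0.4   0.1]
spin -0.0019191579440516193
```

View pics/s9z.png

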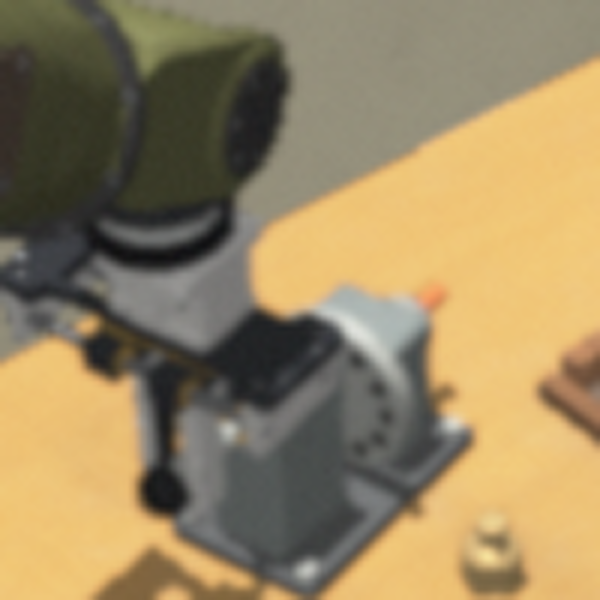

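View pics/s9t.png

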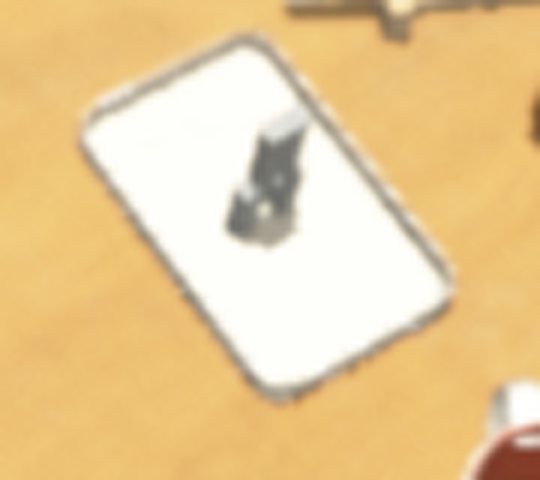

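View pics/t9.png

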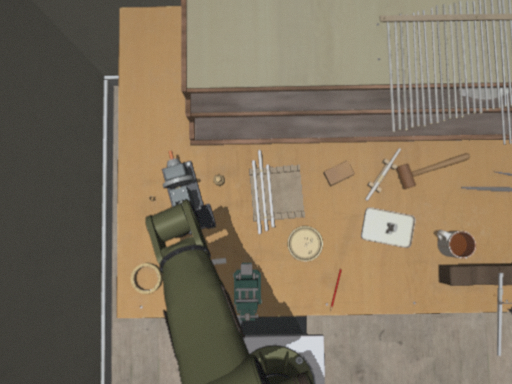

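The knob moved from (193,463) to (163,490) in the crop, which is about 25 mm. The keeper stands in the tray at about (390,228) in the top view, and the bystanders look unmoved. I'll hold briefly, re-read and hand in.

```bash
python3 -m creep '{"xyz":[[0,0,0],[0,0,0],[0,0,0]],"spin":[0,0,0]}'
python3 - <<'E'
from station import ctrl
print(ctrl.hand_in())
E
```

```text
time_s: 23.2
ee_pos: [0.5058, 0.251, 0.1071]
eef_rot: [-3.141, 0.006, -2.882]
force: [18.3, 0.2, -7.1]
grip_width: 0.0176
the job is handed in; nothing more can be done
None
```

I lifted the keeper out of its slot and stood it, released, in the white tray. I then pulled the plunger back to its stop by its neck, and handed in at 23.2 s with the fingers still holding it there.

**Last checks:**
- **Plunger:** the tool travelled about 26 mm. The pull then rose steeply, from 8 N to 37 N within 4.5 mm of command, which shows the stop. I eased it to about 18 N. The knob's shift in the scene image also matches about 25 mm.
- **Grip:** it closed on the 18 mm stem with a set grip of 15 N. The first pull was at only 3 N, meant to let the fingers slide back onto the knob. I could not see whether they bear against its back face.
- **Nose:** I did not see it directly. That it is clear of the hole is inferred from the travel.
- **Keeper:** it stands near the middle of the tray in both camera views.
- **Bystanders:** by eye in the top picture, the dish, weight and blank are where they were; I did not measure them.

**What disagreed:** the two cameras missed each other by 5–6 mm on the keeper top and knob, more than the stated calibration. I centred the keeper grip by contact force instead, and used that position to place the grip on the neck.

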